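# Hold a sample slide flush on the sloped pad of a contact reader

## Robot

A 6-joint arm with a two-finger parallel gripper is mounted at the origin on the work surface. World frame = base frame: x ahead of the robot, y to its left, z up, the work surface at z = 0. Lengths are in m, angles in degrees, forces in N, time in s.
With the tool pointing down it reaches from about 0.35 to 0.875 m from the base axis. Payload 4.2 kg.
Tool frame: the origin (TCP) lies at the very end of the fingers, on their centre line; the grasp point (between the pads) lies 19 mm behind it; z points along the fingers, y is the line along which they close (so a half turn about z gives the same grasp; the last joint's range is limited). The gripper opens to 87 mm and grips with 3 to 60 N. Pads are 19 mm wide; open, the fingers measure 117 mm over their backs; the gripper's body (75 mm by 190 mm) begins 51 mm behind the grasp point.
Start: joints at [79.504, 22.042, 0.453, 0, -68.411, -14.817], TCP at [0.267, 0.565, 0.223] pointing down, gripper open.
Joint ranges: [-179.83, 179.83], [-69.29, 118.12], [-61.27, 80.66], [-181.25, 117.63], [-171.15, -9.14], [-177.46, 177.46]. Speed limits (degrees/s): [159.86, 159.86, 180, 180, 180, 180].

## Interface

Orientations are given as a 3x3 rotation matrix whose columns are the frame's x, y, z axes.
In Python, from station import sense, cams, r gives the robot as it stands. The module is installed in compiled form; this text tells all that it offers.
- The arm moves only by the tool step_arm, never from a script. Its argument "targets" is text: rows parted by semicolons, each of 4 numbers parted by spaces: the shift along the tool's x, y, z in cm, then the turn about the tool's z in degrees. In form: x y z turn; .... A call has 1 to 12 rows; each row shifts and turns the commanded pose from where the row before left it, along the tool's axes as they then stand; what a row does not reach is not made up. A row lasts 1/12 s, in which the tool goes at most 41.7 mm and 7.16 degrees, less where a joint would pass 70% of its speed; a pose out of reach is approached as far as the arm can. A call with a gripper value outside its range is refused whole. "claw" is the finger opening in cm, from 0 to 8.7, set as the call begins (left out, the last holds). The fingers move at their own pace and stop on an object; the grip force is fixed at half the most. Time passes only in rows, so rows that do not move let the fingers close. It gives the time, the measured TCP pose, the force, the opening and the grip force at its end, in the units of the state.
- sense(): the state, without advancing time (a new reading comes with each control period).
- cams.capture(name): name is "scene" or "top" or "wrist"; returns a dict with "frame" (420x560x3 uint8, blue, green, red), "vertical_fov" (degrees; the focal length in pixels is half the picture's height over the tangent of half this angle, whatever the lens; pixels are square), "cx", "cy" (the principal point, pixels), "eye" and "rotation" of the camera in the world; the wrist camera has in their place "tool_from_camera" (4x4, takes a point from camera to tool coordinates, whose origin is the TCP and whose axes are the flange's). Camera axes: x right, y down, z forward; pixel columns grow to the right and rows downward; lengths in m; the calibration is good to about 2 mm. A picture is of the moment at which its call begins: read the wrist's pose just before it. There is no depth.
- r.finish_job(): hands the job in; it is judged then, once.
The state is a dict: "time_s": time; "joints": joint angles; "joint_velocities": joint speeds; "effort": joint torques, N m; "tcp_pos": TCP position; "ee_rot": TCP orientation; "wrist_force": force on the tool from outside, world axes, zero at the start; "moment": the same for the moment, N m; "gripper_width": opening from 0.0 (shut) to 1.0 (fully open); "gripper_force": force on a finger pad.
Only numpy, scipy, OpenCV 4.12 (cv2) and the standard library are available. Lean on these libraries where they do the work, as an engineer would, in place of code of your own. Each camera call takes 0.05 s, during which the arm holds its last target. There are 200 camera calls.

## Task

Pick up the sample slide from the cooling block by its fin, set its lower edge on the narrow ledge of the contact reader, centred, and tilt it to lie flush on the sloped sensing pad. Press it gently so that the sprung pad sinks part of the way, not just touching and not to its stop, and finish while still gripping it and holding it there. Do not shift the reader's tilt setting or disturb the other things on the bench.

Things in the scene. Friction and masses are not known exactly. Their poses are not given: they have to be found in the camera images.
- slide_grip (a point): the sample slide: aluminium plate 90 x 60 x 5 mm with an upright black fin on the middle of its upper side, 40 mm long (slide x), 14 mm thick (y), 34 mm high; about 90 g, the same either way round. This point is inside the fin, 26 mm above the plate's underside (fin top: 39 mm). x runs along the 90 mm side, z up out of the fin. It starts lying flat on the cooling block
- slide: the same sample slide; origin at the centre of the plate's underside, axes as for slide_grip
- block: fixed ribbed aluminium cooling block on which the slide starts, 120 x 90 mm, 30 mm high; origin at the centre of its underside
- pad_face (a point): centre of the contact reader's sensing pad: a flat steel face 70 x 50 mm on a tilting frame, sloping at between 14 and 30 degrees from level and facing roughly the robot. x points up the slope (the 70 mm side), y level across it, z straight out of the face. The slide set on the ledge is centred here and overhangs the pad by 10 mm at each end and 5 mm at each side
- ledge (a point): middle of the top of the narrow steel ledge along the foot of the slope, 6 mm wide and 80 mm long (along y), axes as the pad's. Its top stands 8 mm above the unpressed pad face; its inner side is 45 mm down-slope of the pad centre. The frame plate under the pad is 80 mm wide and lies 18 mm below the pad face
- pad (a joint): how far the sensing pad is pressed in along its own normal, m: 0 when free, 0.012 at its stop. Springs: it starts to sink at a push of about 0.8 N and takes about 0.7 N more per mm, so about 4 N at 5 mm and 9 N at the stop (the slide's own weight included)
- frame_top (a point): middle of the upper edge of the reader's tilting frame (115 mm long up the slope), 54 mm up-slope from the pad centre and 18 mm below the pad face; it is clamped and stays put under gentle pushes (under about 25 N)
- dish: closed clear petri dish, 92 mm across and 16 mm high; origin at the centre of its underside
- strip: plain bare aluminium strip without any fin, 76 x 26 x 5 mm (not the sample slide); origin at the centre of its underside
- jar: small amber glass jar with a white lid, 44 mm across and 58 mm high; origin at the centre of its underside
- beaker: glass beaker, 66 mm across and 85 mm high; origin at the centre of its underside
- spatula: thin double-ended steel lab spatula, 165 mm long, up to 16 mm wide, 5 mm thick, lying flat; origin at the middle of its underside
Things that resemble listed ones, but are neither listed nor needed, are in the scene too. Leave any yellow look-alike of the slide alone.

How it is judged (in metres and radians):
At the end, for the whole second after the job is handed in: The slide is at rest in the fingers, parallel to the pad within 0.04 rad and square to it within 0.10 rad, its centre within 5 mm of the pad centre along the slope (lower edge at the ledge) and 10 mm across, touching the pad, which is pressed in 2 to 10.5 mm of its 12 mm (angle between the z axis of slide_grip and the z axis of pad_face, either way round below 0.04 rad and angle between the x axis of slide_grip and the x axis of pad_face, either way round below 0.1 rad and x of slide_grip in the frame of pad_face between -0.005 and 0.005 m and y of slide_grip in the frame of pad_face between -0.01 and 0.01 m and z of slide_grip in the frame of pad_face between 0.022 and 0.03 m and value of joint pad between 0.002 and 0.0105 m and contact force between the fingers and slide above 1.5 N and linear speed of slide below 0.02 m/s); the arm keeps its last pose, push and grip.
It fails at once if the reader's tilt setting is shifted (upper edge of the frame moved over 6 mm) (distance of frame_top from where it was at the start of the episode above 0.006 m).
It fails at once if another thing on the bench is moved more than 30 mm (distance of any of dish, strip, jar, beaker, spatula from where it was at the start of the episode above 0.03 m).
It also fails if it takes over 45 s, if anything falls off the work surface, if the arm or the gripper's body presses on something with over 40 N, if the wrist force passes 120 N, or if a joint passes its speed limit or range.

## Working session

There is one attempt and no reset: what is moved stays moved. The work goes in short steps, Python scripts to look and compute and a tool call to move; the robot and the scene stay as the last step left them, time stands still between calls to the robot, and variables do not carry over. Pictures are saved under pics/ and viewed, at most 11 in all, crops included, and the job is handed in when it is done.

Besides the shell and the picture viewer there is one more tool, called after "Emit:" by a JSON object that holds its "name" and its "arguments", one argument or row to a line. step_arm: Moves the arm, as the interface text tells. Its arguments: {"type":"object","properties":{"targets":{"type":"string"},"claw":{"type":"number"}},"required":["targets"]}

```bash
mkdir -p pics
cat > h.py <<'E'
import numpy as np, cv2
from station import sense, cams, r
def cap(name,fn):
    s=sense(); c=cams.capture(name)
    if 'eye' in c: R=np.array(c['rotation']);e=np.array(c['eye'])
    else:
        T=np.array(c['tool_from_camera']);Rt=np.array(s['ee_rot']);R=Rt@T[:3,:3];e=np.array(s['tcp_pos'])+Rt@T[:3,3]
    f=210/np.tan(np.radians(c['vertical_fov'])/2)
    cv2.imwrite(f'pics/{fn}.png',c['frame']); np.savez(f'pics/{fn}.npz',R=R,e=e,f=f,cx=c['cx'],cy=c['cy'])
    return c['frame']
def ray(fn,u,v):
    d=np.load(f'pics/{fn}.npz'); k=d['R']@np.array([(u-d['cx'])/d['f'],(v-d['cy'])/d['f'],1]); return d['e'],k/np.linalg.norm(k)
def atz(fn,u,v,z):
    e,k=ray(fn,u,v); return e+k*(z-e[2])/k[2]
def proj(fn,P):
    d=np.load(f'pics/{fn}.npz'); q=(np.atleast_2d(P)-d['e'])@d['R']; return q[:,:2]/q[:,2:]*d['f']+[d['cx'],d['cy']]
def tri(*o):
    A=np.zeros((3,3));b=np.zeros(3)
    for a in o:
        e,k=ray(*a); M=np.eye(3)-np.outer(k,k); A+=M;b+=M@e
    return np.linalg.solve(A,b)
E
python3 - <<'E'
from h import *
a=cap('scene','s0');b=cap('top','t0')
s=sense();print(s)
for n in('s0','t0'):
    d=np.load(f'pics/{n}.npz');print({k:d[k].round(3).tolist() for k in d})
E
```

```text
{'time_s': 0.1, 'joints': array([ 7.95010201e+01,  2.20857679e+01,  3.88746351e-01, -2.53861016e-02,
       -6.84097721e+01, -1.48171280e+01]), 'joint_velocities': array([ 0.02901634, -0.09355863,  0.02478735,  0.0865718 ,  0.08528802,
        0.02859068]), 'effort': array([-3.14831377e-04, -3.91686881e+01,  1.87935823e+01,  4.23196033e+00,
        1.34638353e-02, -6.72672491e-05]), 'tcp_pos': array([0.26700878, 0.56451513, 0.22158276]), 'ee_rot': array([[ 9.03892506e-01, -4.27759025e-01, -7.44717556e-04],
       [-4.27759666e-01, -9.03890800e-01, -1.75759104e-03],
       [ 7.86820816e-05,  1.90723350e-03, -9.99998178e-01]]), 'wrist_force': array([-0.55125436, -0.36432534, -0.31208172]), 'moment': array([-0.00534499, -0.00800223,  0.00390304]), 'gripper_force': 0.0, 'gripper_width': 1.0022764414358731}
{'R': [[0.595, 0.404, -0.695], [0.804, -0.311, 0.508], [-0.01, -0.86, -0.51]], 'e': [1.34, -0.541, 0.616], 'f': 490.373, 'cx': 277.011, 'cy': 203.825}
{'R': [[-0.005, -0.994, 0.108], [-1.0, 0.008, 0.029], [-0.029, -0.108, -0.994]], 'e': [0.529, -0.014, 1.052], 'f': 512.962, 'cx': 285.691, 'cy': 208.123}
```

```bash
python3 -c "
import cv2
for n in('s0','t0'):
    cv2.imwrite(f'pics/{n}b.png',cv2.resize(cv2.imread(f'pics/{n}.png'),(800,600),interpolation=cv2.INTER_CUBIC))"
```

```text
(no output)
```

View pics/s0b.png

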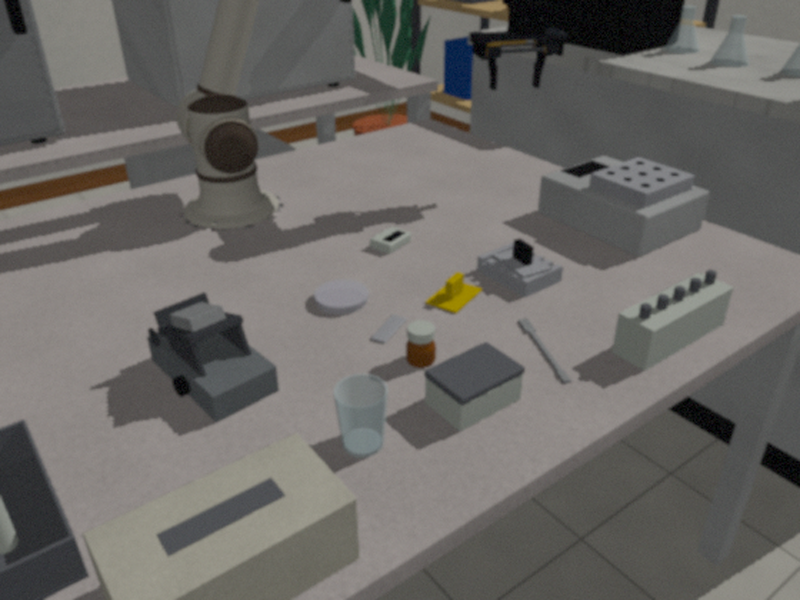

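View pics/t0b.png

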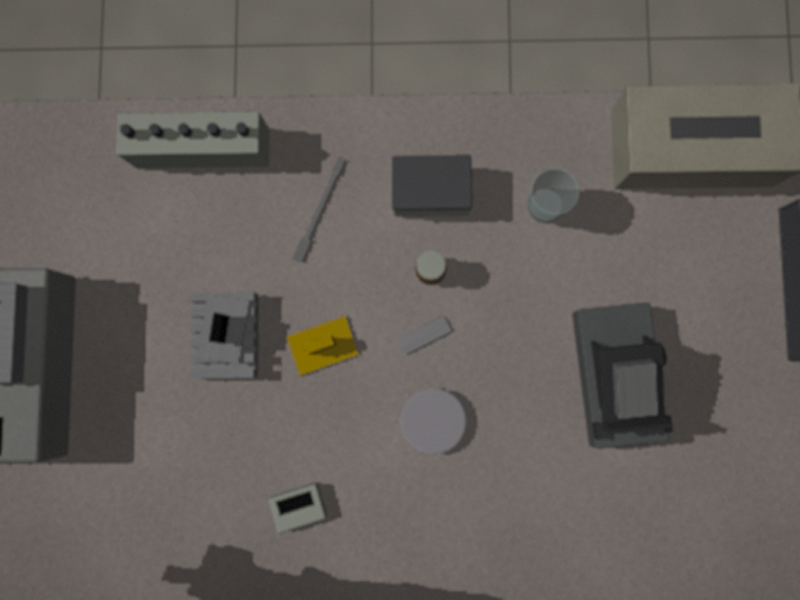

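Run:
```python
from h import *
k=1/1.42857
print('fin',atz('t0',219*k,328*k,.065), tri(('t0',219*k,328*k),('s0',522*k,250*k)))
print('pad',tri(('t0',635*k,388*k),('s0',198*k,316*k)))
d=cams.capture('wrist');print(d['tool_from_camera'],d['vertical_fov'])
def crop(n,x,y,w,h,s):
    return cv2.resize(cv2.imread(f'pics/{n}.png')[y:y+h,x:x+w],None,fx=s,fy=s,interpolation=cv2.INTER_CUBIC)
a=crop('t0',120,195,80,80,5);b=crop('t0',395,205,100,110,4);c=crop('s0',95,195,110,100,4);
C=np.zeros((600,800,3),np.uint8);
b=cv2.resize(crop('t0',395,205,90,110,1),None,fx=4.4,fy=4.4,interpolation=cv2.INTER_CUBIC)
C[:400,:400]=a;C[:484,400:796]=b
c=crop('s0',100,200,100,95,2);C[400:590,:200]=c
cv2.imwrite('pics/c1.png',C)
```

```text
fin [0.59591913 0.27191661 0.065     ] [0.59661444 0.27470612 0.05561766]
pad [ 0.51318049 -0.2779245   0.09277048]
[[ 3.26881500e-05 -9.53275643e-01 -3.02101884e-01  8.34842122e-02]
 [ 9.99999437e-01 -2.89141839e-04  1.02058286e-03 -3.13210848e-05]
 [-1.06024708e-03 -3.02101747e-01  9.53275097e-01 -1.61004276e-01]
 [ 0.00000000e+00  0.00000000e+00  0.00000000e+00  1.00000000e+00]] 60.94638947128567
```

View pics/c1.png

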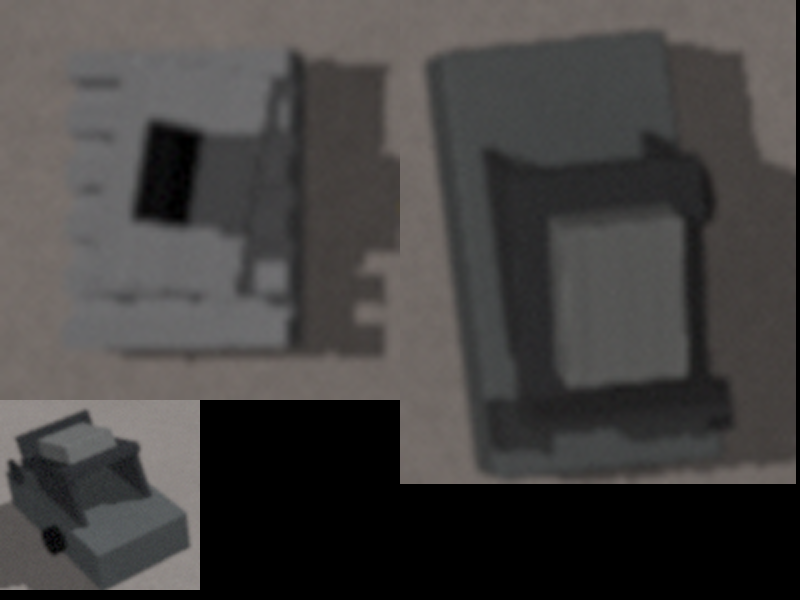

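Emit:
{"name": "step_arm", "arguments": {
  "targets": "3.5 1 0 0;3.5 1 0 0;3.5 1 0 0;3.5 1 0 0;3.5 1 0 0;3.5 1 0 0;3.5 1 0 0;3.5 1 0 0;3.5 1 0 0;3.5 1 0 0;3.5 1 0 0;3.5 1 0 0",
  "claw": 5
}}

```text
time_s: 1.15
tcp_pos: [0.5965, 0.2755, 0.2222]
ee_rot: [[0.904, -0.428, -0.001], [-0.428, -0.904, -0.0], [-0.0, 0.001, -1.0]]
wrist_force: [-0.2, 0.7, -0.3]
gripper_width: 0.574
gripper_force: 0.0
```

Emit:
{"name": "step_arm", "arguments": {
  "targets": "0 0 1 -5;0 0 1 -5;0 0 1 -5;0 0 1 0;0 0 0 0;0 0 0 0"
}}

```text
time_s: 1.65
tcp_pos: [0.5952, 0.2768, 0.1818]
ee_rot: [[0.984, -0.181, -0.001], [-0.181, -0.984, -0.001], [-0.001, 0.001, -1.0]]
wrist_force: [0.5, -0.0, 0.6]
gripper_width: 0.574
gripper_force: 0.0
```

Run:
```python
from h import *
f=cap('wrist','w1');cv2.imwrite('pics/w1b.png',cv2.resize(f,(800,600),interpolation=cv2.INTER_CUBIC))
s=sense();print(s['tcp_pos'],s['ee_rot'])
```

```text
[0.59562007 0.27713345 0.18269592] [[ 9.83675061e-01 -1.79953691e-01  2.07594872e-04]
 [-1.79953619e-01 -9.83675043e-01 -3.24485733e-04]
 [ 2.62598300e-04  2.81831075e-04 -9.99999926e-01]]
```

View pics/w1b.png

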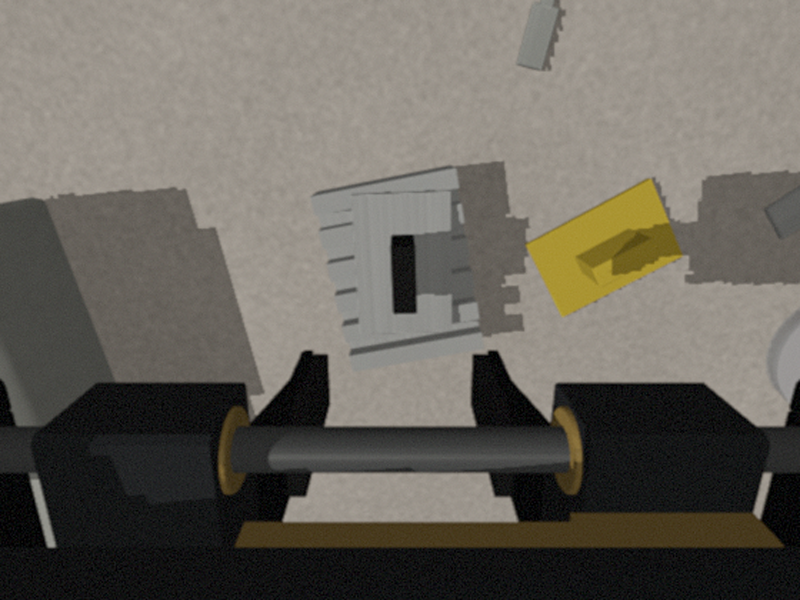

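Run:
```python
from h import *
k=.7
s=sense();R=s['ee_rot'];t=s['tcp_pos']
P={n:atz('w1',u*k,v*k,z) for n,u,v,z in [('finTL',392,237,.069),('finTR',413,236,.069),('finBR',416,313,.069),('finBL',394,313,.069),
 ('plTL',353,194,.035),('plTR',451,192,.035),('plBL',358,334,.035),('bTL',314,195,.03),('bTR',457,168,.03),('bBL',350,353,.03),('bBR',490,333,.03)]}
for n,p in P.items(): print(n,p.round(4),((p-t)@R).round(4))
c=sum(P[n] for n in('finTL','finTR','finBR','finBL'))/4;print(c,(c-t)@R)
```

```text
finTL [0.6234 0.2754 0.069 ] [ 0.0276 -0.0034  0.1137]
finTR [0.6218 0.2641 0.069 ] [0.0281 0.0081 0.1137]
finBR [0.5776 0.2701 0.069 ] [-0.0165  0.0101  0.1137]
finBL [0.5799 0.2825 0.069 ] [-0.0165 -0.0024  0.1137]
plTL [0.6464 0.2952 0.035 ] [ 0.0467 -0.027   0.1477]
plTR [0.637  0.2375 0.035 ] [0.0478 0.0315 0.1477]
plBL [0.5577 0.3107 0.035 ] [-0.0434 -0.0263  0.1477]
bTL [0.6496 0.3191 0.03  ] [ 0.0455 -0.0511  0.1527]
bTR [0.6497 0.2314 0.03  ] [0.0614 0.0352 0.1527]
bBL [0.5433 0.3196 0.03  ] [-0.0591 -0.0324  0.1527]
bBR [0.5407 0.2256 0.03  ] [-0.0448  0.0605  0.1527]
[0.60067059 0.27303022 0.069     ] [0.0056766  0.00309534 0.11369829]
```

Emit:
{"name": "step_arm", "arguments": {
  "targets": "0.3 0.3 0 -1;0 0 3 0;0 0 3 0;0 0 3 0;0 0 2.5 0;0 0 1.5 0;0 0 1.1 0;0 0 0 0;0 0 0 0"
}}

```text
time_s: 2.45
tcp_pos: [0.5986, 0.2737, 0.0421]
ee_rot: [[0.987, -0.161, 0.001], [-0.161, -0.987, 0.0], [0.001, -0.0, -1.0]]
wrist_force: [0.6, 0.9, 0.5]
gripper_width: 0.575
gripper_force: 0.0
```

Emit:
{"name": "step_arm", "arguments": {
  "targets": "0 0 0 0;0 0 0 0;0 0 0 0;0 0 0 0;0 0 0 0;0 0 0 0;0 0 0 0",
  "claw": 0
}}

```text
time_s: 3.03
tcp_pos: [0.5981, 0.2735, 0.0418]
ee_rot: [[0.987, -0.162, 0.0], [-0.162, -0.987, 0.0], [0.0, -0.0, -1.0]]
wrist_force: [-1.3, -0.6, 1.4]
gripper_width: 0.162
gripper_force: 30.0
```

Emit:
{"name": "step_arm", "arguments": {
  "targets": "0 0 -2 0;0 0 -3.5 0;0 0 -4 0;0 0 -4 0;0 0 -4 0"
}}

```text
time_s: 3.45
tcp_pos: [0.5975, 0.2731, 0.218]
ee_rot: [[0.987, -0.162, -0.001], [-0.162, -0.987, -0.001], [-0.001, 0.001, -1.0]]
wrist_force: [1.2, 0.9, -0.1]
gripper_width: 0.156
gripper_force: 30.0
```

Emit:
{"name": "step_arm", "arguments": {
  "targets": "-0.8 3.8 0 0;-0.8 3.8 0 0;-0.8 3.8 0 0;-0.8 3.8 0 0;-0.8 3.8 0 0;-0.8 3.8 0 0;-0.8 3.8 0 0;-0.8 3.8 0 0;-0.8 3.8 0 0;-0.8 3.8 0 0;-0.8 3.8 0 0;-0.8 3.8 0 0"
}}

```text
time_s: 4.45
tcp_pos: [0.4281, -0.1624, 0.2167]
ee_rot: [[0.987, -0.161, 0.0], [-0.161, -0.987, 0.0], [0.0, -0.0, -1.0]]
wrist_force: [1.1, -0.5, -0.6]
gripper_width: 0.156
gripper_force: 30.0
```

Emit:
{"name": "step_arm", "arguments": {
  "targets": "-0.8 3.8 0 0;-0.8 3.8 0 0;-0.8 3.8 0 0;0 0 0 -5;0 0 0 -6;0 0 0 -5;0 0 0 0;0 0 0 0;0 0 0 0"
}}

```text
time_s: 5.2
tcp_pos: [0.3873, -0.2694, 0.2165]
ee_rot: [[0.993, 0.115, -0.0], [0.115, -0.993, 0.0], [-0.0, -0.0, -1.0]]
wrist_force: [-0.1, 0.2, -0.9]
gripper_width: 0.158
gripper_force: 30.0
```

Run:
```python
from h import *
f=cap('wrist','w2');cv2.imwrite('pics/w2b.png',cv2.resize(f,(800,600),interpolation=cv2.INTER_CUBIC))
s=sense();print(s['tcp_pos'],s['ee_rot'])
```

```text
[ 0.38733902 -0.26939617  0.21655041] [[ 9.93318823e-01  1.15402402e-01 -2.91961100e-05]
 [ 1.15402403e-01 -9.93318823e-01  4.07314326e-05]
 [-2.43005404e-05 -4.38286000e-05 -9.99999999e-01]]
```

View pics/w2b.png

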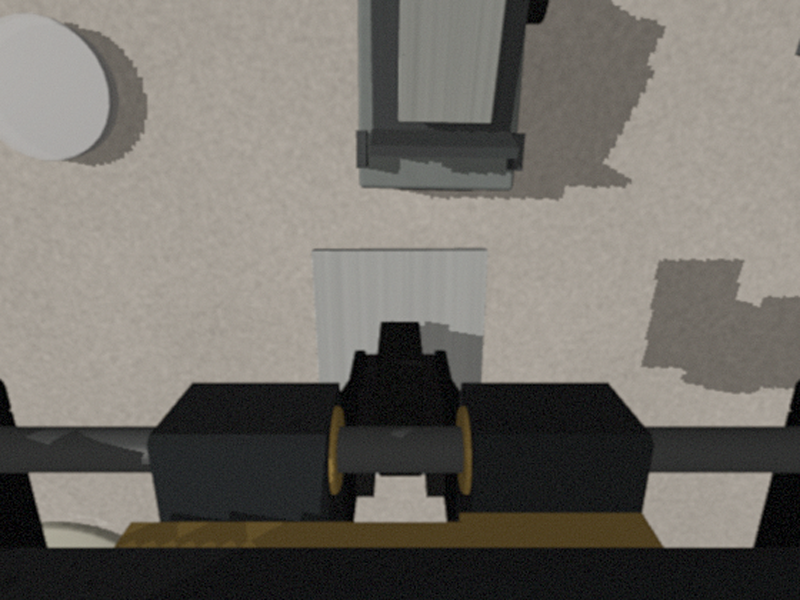

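Emit:
{"name": "step_arm", "arguments": {
  "targets": "2 -1 0 0;2 -1 0 0;0 0 0 0;0 0 0 0;0 0 0 0"
}}

```text
time_s: 5.67
tcp_pos: [0.4244, -0.2449, 0.2163]
ee_rot: [[0.993, 0.117, -0.001], [0.117, -0.993, 0.0], [-0.001, -0.0, -1.0]]
wrist_force: [-0.2, -0.3, -0.4]
gripper_width: 0.161
gripper_force: 30.0
```

Run:
```python
from h import *
f=cap('wrist','w3');
s=sense();print(s['tcp_pos'],s['ee_rot'])
a=cv2.resize(f[0:200,210:410],(800,800),interpolation=cv2.INTER_CUBIC)
cv2.imwrite('pics/w3b.png',a[:600])
```

```text
[ 0.42419536 -0.24505293  0.21640762] [[ 9.93233263e-01  1.16134626e-01 -6.59042180e-04]
 [ 1.16134760e-01 -9.93233451e-01  1.68449750e-04]
 [-6.35019890e-04 -2.43847600e-04 -9.99999769e-01]]
```

View pics/w3b.png

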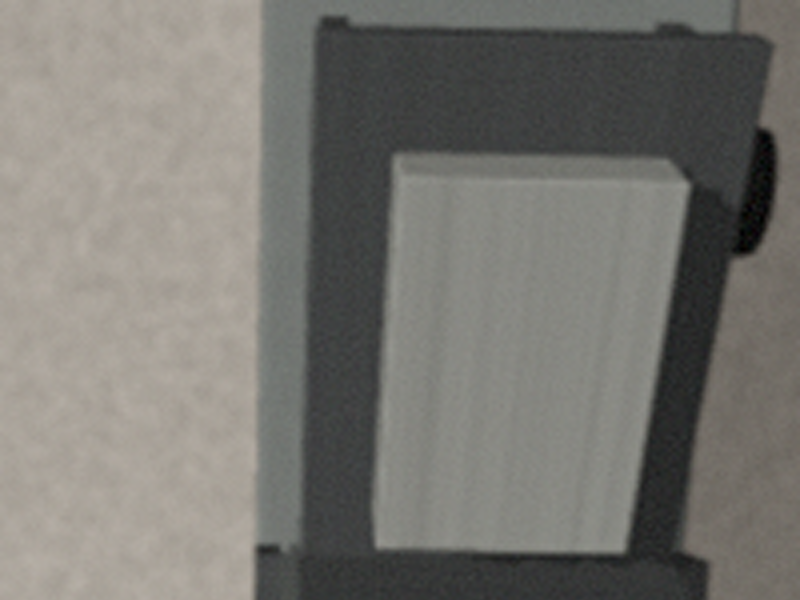

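```bash
cat > fit.py <<'E'
from h import *
from scipy.optimize import least_squares
def axes(y,t):
    x=np.array([np.cos(y)*np.cos(t),np.sin(y)*np.cos(t),np.sin(t)]);Y=np.array([-np.sin(y),np.cos(y),0]);return np.c_[x,Y,np.cross(x,Y)]
c={'ul':(35,25,0),'ur':(35,-25,0),'lr':(-35,-25,0),'ll':(-35,25,0),'ful':(54,40,-18),'fur':(54,-40,-18)}
obs=[('w3',k,210+u/4,v/4,1) for k,u,v in [('ul',402,178),('ur',690,184),('lr',627,551),('ll',373,549)]]
obs+=[('w2',k,u*.7,v*.7,1) for k,u,v in [('ll',398,122),('lr',491,124)]]
obs+=[('t0',k,395+u/4.4,205+v/4.4,1) for k,u,v in [('ul',550,222),('ur',686,212),('lr',688,380),('ll',563,388)]]
def res(p,o=obs):
    A=axes(p[3],p[4]);return np.concatenate([w*(proj(n,p[:3]+A@(np.array(c[k])/1e3))[0]-[u,v]) for n,k,u,v,w in o])
def go(o):
    q=least_squares(res,[.51,-.28,.09,.1,.35],args=(o,),loss='soft_l1',x_scale=[.01,.01,.01,.1,.1]);return q.x
if __name__=='__main__':
    for o in(obs,obs[:6],obs[:4]):
        p=go(o);print(p[:3].round(4),np.degrees(p[3:]).round(2));print(res(p,o).round(1).reshape(-1,2).tolist())
    p=go(obs);A=axes(p[3],p[4])
    for k in('ful','fur'):print(k,(proj('w3',p[:3]+A@(np.array(c[k])/1e3))[0]-[210,0])*4)
E
python3 fit.py
```

```text
[ 0.5095 -0.2805  0.1014] [ 5.5  19.86]
[[-0.1, -0.4], [1.4, -0.2], [-0.1, 1.2], [0.9, 0.4], [0.1, -0.1], [0.2, -0.2], [-87.2, 1.5], [-90.4, 1.0], [-89.9, -1.2], [-88.7, -0.3]]
[ 0.5096 -0.2806  0.0986] [ 5.6  19.52]
[[-0.4, -0.1], [0.2, -0.1], [-0.7, 0.6], [0.8, -0.1], [0.3, -0.1], [-0.2, -0.3]]
[ 0.5097 -0.2806  0.0984] [ 5.7  19.83]
[[-0.4, 0.0], [0.2, -0.1], [-0.6, 0.4], [1.0, -0.2]]
ful [316.04912412  30.04331652]
fur [780.97974221  40.93624866]
```

```bash
sed -i 's/395+u\/4.4/395+(u-400)\/4.4/' fit.py; python3 fit.py
```

```text
[ 0.5098 -0.2807  0.0967] [ 5.34 18.03]
[[-0.2, -0.5], [-0.3, -0.1], [-1.0, 0.8], [0.8, -0.2], [0.3, -0.0], [-0.4, 0.1], [3.1, 1.1], [-0.3, 0.7], [0.5, -1.2], [1.8, -0.4]]
[ 0.5096 -0.2806  0.0986] [ 5.6  19.52]
[[-0.4, -0.1], [0.2, -0.1], [-0.7, 0.6], [0.8, -0.1], [0.3, -0.1], [-0.2, -0.3]]
[ 0.5097 -0.2806  0.0984] [ 5.7  19.83]
[[-0.4, 0.0], [0.2, -0.1], [-0.6, 0.4], [1.0, -0.2]]
ful [317.36021696  35.55905244]
fur [770.91733657  47.54521136]
```

Emit:
{"name": "step_arm", "arguments": {
  "targets": "0 0 0 6.6;0.6 -4 0 0;0.6 -4 0 0;0.6 -4 0 0;0.6 -4 0 0;0.6 -4 0 0;0.6 -4 0 0;0.6 -4 0 0;0.6 -4 0 0;0.6 -4 0 0;0.6 -4 0 0;0.6 -4 0 0"
}}

```text
time_s: 6.72
tcp_pos: [0.4897, 0.1963, 0.2169]
ee_rot: [[1.0, 0.001, 0.0], [0.001, -1.0, 0.0], [0.0, -0.0, -1.0]]
wrist_force: [0.6, -0.7, -0.7]
gripper_width: 0.158
gripper_force: 30.0
```

Emit:
{"name": "step_arm", "arguments": {
  "targets": "0.3 -4 0 0;0 -3.5 0 0;0 0 0 0;0 0 4 0;0 0 4 0;0 0 3 0;0 0 2 0;0 0 1 0;0 0 0 0;0 0 0 0"
}}

```text
time_s: 7.55
tcp_pos: [0.4936, 0.2698, 0.0772]
ee_rot: [[1.0, 0.001, 0.001], [0.001, -1.0, 0.0], [0.001, -0.0, -1.0]]
wrist_force: [-0.4, -0.2, -0.0]
gripper_width: 0.161
gripper_force: 30.0
```

Emit:
{"name": "step_arm", "arguments": {
  "targets": "0 0 2 0;0 0 1.3 0;0 0 0.3 0;0 0 0.2 0;0 0 0.2 0;0 0 0 0"
}}

```text
time_s: 8.05
tcp_pos: [0.4935, 0.2705, 0.0398]
ee_rot: [[1.0, 0.002, 0.002], [0.002, -1.0, 0.001], [0.002, -0.001, -1.0]]
wrist_force: [-3.1, -1.0, 5.7]
gripper_width: 0.159
gripper_force: 30.0
```

Emit:
{"name": "step_arm", "arguments": {
  "targets": "0 0 0.2 0;0 0 0.2 0;0 0 0 0"
}}

```text
time_s: 8.3
tcp_pos: [0.493, 0.2706, 0.0361]
ee_rot: [[1.0, 0.002, 0.002], [0.002, -1.0, 0.002], [0.002, -0.002, -1.0]]
wrist_force: [-7.1, -0.1, 8.6]
gripper_width: 0.158
gripper_force: 30.0
```

Emit:
{"name": "step_arm", "arguments": {
  "targets": "0 0 0.2 0;0 0 0.2 0;0 0 0.2 0;0 0 0.1 0;0 0 0 0;0 0 0 0"
}}

```text
time_s: 8.8
tcp_pos: [0.4926, 0.2706, 0.0288]
ee_rot: [[1.0, 0.002, 0.001], [0.002, -1.0, 0.001], [0.001, -0.001, -1.0]]
wrist_force: [-7.8, 0.5, 8.7]
gripper_width: 0.156
gripper_force: 30.0
```

Run:
```python
from h import *
f=cap('scene','s1');g=cap('wrist','w4')
a=cv2.resize(f[130:220,310:430],(800,600),interpolation=cv2.INTER_CUBIC)
cv2.imwrite('pics/s1b.png',a)
```

```text
(no output)
```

View pics/s1b.png

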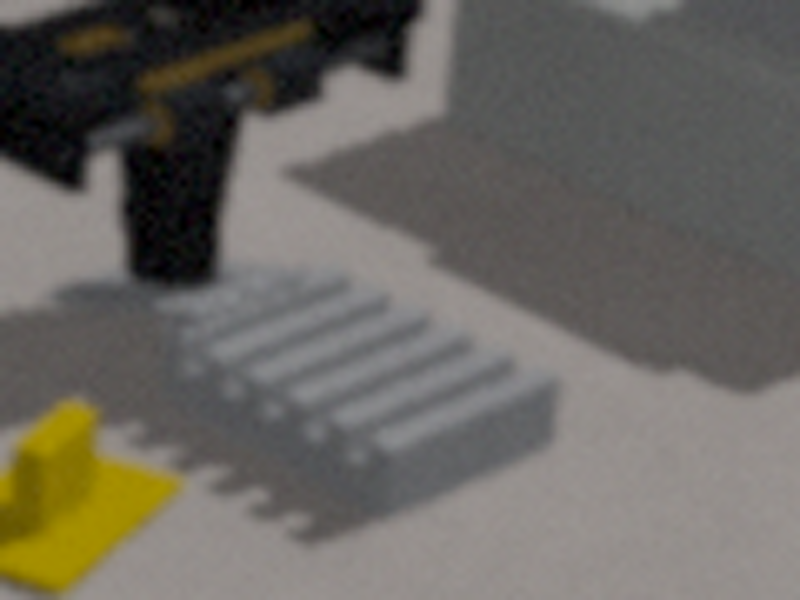

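Emit:
{"name": "step_arm", "arguments": {
  "targets": "0 0 -3 0;0 0 -4 0;0 0 -4 0;0 0 -4 0;0 0 -3 0;0 3 0 0;0 4 0 0;0 4 0 0;0 4 0 0;0 4 0 0;0 4 0 0;0 4 0 0"
}}

```text
time_s: 9.9
tcp_pos: [0.4936, -0.0018, 0.2082]
ee_rot: [[1.0, 0.002, 0.005], [0.002, -1.0, 0.001], [0.005, -0.001, -1.0]]
wrist_force: [0.6, -0.2, -0.9]
gripper_width: 0.163
gripper_force: 30.0
```

Emit:
{"name": "step_arm", "arguments": {
  "targets": "0 4 0 0;0 4 0 0;0 4 0 0;0 4 0 0;0 4 0 0;0 4 0 0;0 4 0 0;0 0 0 -5.6;0 0 0 0;0 0 0 0;0 0 0 0"
}}

```text
time_s: 10.82
tcp_pos: [0.494, -0.2794, 0.2068]
ee_rot: [[0.995, 0.098, 0.002], [0.098, -0.995, -0.0], [0.002, 0.001, -1.0]]
wrist_force: [-0.1, 0.2, 0.2]
gripper_width: 0.158
gripper_force: 30.0
```

Run:
```python
from h import *
f=cap('wrist','w5')
s=sense();print(s['tcp_pos'],s['ee_rot'])
cv2.imwrite('pics/w5b.png',cv2.resize(f[0:300,160:400],(640,800))[:600] if 0 else cv2.resize(f[90:300,140:420],(800,600),interpolation=cv2.INTER_CUBIC))
```

```text
[ 0.49404523 -0.27908134  0.2066281 ] [[ 9.95059899e-01  9.92642408e-02  1.55205509e-03]
 [ 9.92649654e-02 -9.95060958e-01 -3.96823742e-04]
 [ 1.50499902e-03  5.48928088e-04 -9.99998717e-01]]
```

View pics/w5b.png

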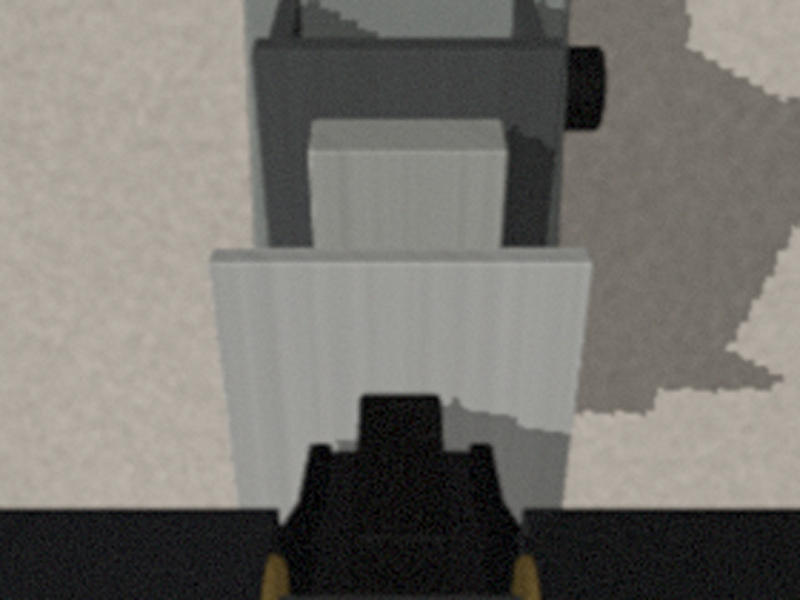

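```bash
cat > fit2.py <<'E'
from fit import *
k=280/800
S=[((45,30,5),213,264),((45,-30,5),590,264),((45,30,0),212,250),((45,-30,0),588,250),((20,7,5),360,396),((20,-7,5),440,396)]
C=[((35,25,0),309,151),((35,-25,0),506,151),((54,40,-18),255,40),((54,-40,-18),562,40)]
def solve(L,p0,prior=None):
    def f(p):
        A=axes(p[3],p[4]);o=np.concatenate([proj('w5',p[:3]+A@(np.array(q)/1e3))[0]-[140+u*k,90+v*k] for q,u,v in L])
        return o if prior is None else np.r_[o,(p-prior[0])/prior[1]]
    q=least_squares(f,p0,x_scale=[.01,.01,.01,.1,.1]);return q.x,f(q.x)
s_t=np.array([0.49404523,-0.27908134,0.2066281]);G=s_t+[0,0,.019]
p,r_=solve(S,[.5,-.28,.195,.1,.35]);A=axes(p[3],p[4])
print('slide',p[:3].round(4),np.degrees(p[3:]).round(2),r_.round(1),'G in slide',((G-p[:3])@A).round(4))
for t in(16,18,20,22,24):
    pr=np.array([0,0,0,0,np.radians(t)]);sg=np.array([9,9,9,9,.002])
    q,rr=solve(S,p,(pr,sg));print(t,np.abs(rr).max().round(2),((G-q[:3])@axes(q[3],q[4])).round(4))
b=[.5097,-.2806,.0984,np.radians(5.6),np.radians(19.5)]
q,rr=solve(C,b,(np.array(b),np.array([.002,.002,.003,.02,.03])))
print('pad',q[:3].round(4),np.degrees(q[3:]).round(2),rr.round(1))
E
python3 fit2.py
```

```text
slide [ 0.4955 -0.2796  0.1971] [ 5.59 12.8 ] [-1.1 -0.   0.4  0.1  1.  -0.  -0.6  0.1 -0.3 -0.1  0.6 -0.1] G in slide [0.0049 0.0007 0.0281]
16 1.32 [0.0062 0.0007 0.0296]
18 1.54 [0.007  0.0007 0.0305]
20 2.17 [0.0079 0.0007 0.0313]
22 2.84 [0.0088 0.0007 0.0322]
24 3.54 [0.0097 0.0007 0.033 ]
pad [ 0.5107 -0.2802  0.0969] [ 5.58 20.78] [-0.1 -1.7  0.4 -1.7 -1.5  1.8  1.2  1.9  0.5  0.2 -0.5 -0.   0.7]
```

```bash
cat > fit3.py <<'E'
from fit import *
from scipy.optimize import least_squares
# w2: flat slide ; tcp
t2=np.array([.38733902,-.26939617,.21655041]);y2=np.arctan2(.1154,.9933)
L2=[((45,30,5),313*.7,249*.7),((45,-30,5),487*.7,249*.7),((20,7,5),380*.7,322*.7),((20,-7,5),420*.7,322*.7)]
def f(p):
    A=axes(y2+p[3],0);o=t2+[0,0,.019]-A@p[:3]
    return np.concatenate([proj('w2',o+A@(np.array(q)/1e3))[0]-[u,v] for q,u,v in L2])
q=least_squares(f,[0,0,.03,0],x_scale=.01);print('flat G in slide',q.x.round(4),q.fun.round(1))
g0=q.x
k=.35
S=[((45,30,5),213,264),((45,-30,5),590,264),((45,30,0),212,250),((45,-30,0),588,250),((20,7,5),360,396),((20,-7,5),440,396)]
G=np.array([0.49404523,-0.27908134,0.2066281])+[0,0,.019]
for g in([g0[0],.0305],[g0[0],g0[2]],[0,.0305]):
    def h(p):
        A=axes(p[0],p[1]);o=G-A@np.array([g[0],p[2],g[1]])
        return np.concatenate([proj('w5',o+A@(np.array(q)/1e3))[0]-[140+u*k,90+v*k] for q,u,v in S])
    q=least_squares(h,[.1,.3,0]);print(g,np.degrees(q.x[:2]).round(2),q.x[2].round(4),q.fun.round(1))
E
python3 fit3.py
```

```text
flat G in slide [ 0.0006  0.0004  0.0319 -0.0005] [-1.1  1.3  1.1  1.3  0.1 -1.4 -0.1 -1.4]
[np.float64(0.000605869998891524), 0.0305] [ 5.54 -4.43] 0.0007 [ 4.7 -3.8 -5.3 -3.6  6.6 -0.4 -6.3 -0.2  0.3 -1.1 -0.1 -1.1]
[np.float64(0.000605869998891524), np.float64(0.03189882758489022)] [ 5.54 -5.13] 0.0007 [ 5.3 -3.7 -6.  -3.5  7.3 -0.2 -6.9 -0.   0.5 -1.4 -0.2 -1.4]
[0, 0.0305] [ 5.54 -6.04] 0.0007 [ 5.1 -3.9 -5.7 -3.7  7.1 -0.2 -6.7 -0.1  0.4 -1.2 -0.1 -1.2]
```

```bash
cat > fit4.py <<'E'
from fit import *
k=.35
S=[((45,30,5),213,264),((45,-30,5),590,264),((45,30,0),212,250),((45,-30,0),588,250),((20,7,5),360,396),((20,-7,5),440,396)]
G=np.array([0.49404523,-0.27908134,0.2066281])+[0,0,.019]
def solve(t=None):
    def h(p):
        A=axes(p[0],p[1] if t is None else t);o=G-A@p[2:]
        P=lambda q:proj('w5',o+A@(np.array(q)/1e3))[0]
        r=[P(q)-[140+u*k,90+v*k] for q,u,v in S]
        for sy,u in((30,240),(-30,563)):
            a,b=P((45,sy,5)),P((-20,sy,5));v=90+508*k;c=a[0]+(b[0]-a[0])*(v-a[1])/(b[1]-a[1]);r.append([c-(140+u*k)])
        return np.concatenate(r)
    q=least_squares(h,[.1,.3,.005,0,.03],x_scale=[.1,.1,.01,.01,.01]);return q.x,q.fun
for t in(None,16,18,20,22,24):
    x,r=solve(None if t is None else np.radians(t));print(t,np.degrees(x[:2]).round(2),x[2:].round(4),(r@r).round(2),r.round(1))
k7=1/1.42857
for u,v in((350,353),(357,370)):print(atz('w1',u*.7,v*.7,.03))
E
python3 fit4.py
python3 - <<'E'
import sys;sys.path.insert(0,'.')
import os;os.chdir('.')
from h import *
f=cv2.imread('pics/t0.png')
# block bottom edge in t0: row profile
print(f[255:275,130:175].mean((1,2)).round(0).tolist()); print(f[195:215,150:175].mean((1,2)).round(0).tolist())
print([atz('t0',155,v,z).round(4).tolist() for v in(205,206,264,266) for z in(0,.03)])
E
```

```text
None [ 5.7  14.07] [0.0057 0.0008 0.0292] 4.99 [-0.9  0.4  0.3  0.2  1.2  0.2 -0.7  0.  -0.1 -0.5  0.6 -0.6 -0.9  0.4]
16 [   5.7  -108.52] [0.0063 0.0008 0.0298] 6.48 [-1.2  0.8  0.7  0.6  0.9  0.3 -0.4  0.1 -0.1 -1.   0.6 -1.  -0.5 -0. ]
18 [ 5.71 92.57] [0.007  0.0008 0.0304] 11.48 [-1.5  1.3  1.   1.1  0.5  0.3 -0.   0.2 -0.1 -1.5  0.6 -1.5 -0.1 -0.4]
20 [  5.71 193.11] [0.0076 0.0008 0.0309] 20.52 [-1.8  1.7  1.3  1.5  0.1  0.4  0.3  0.2 -0.1 -2.   0.7 -2.1  0.4 -0.9]
22 [  5.71 193.08] [0.0082 0.0008 0.0314] 34.18 [-2.2  2.2  1.7  2.  -0.2  0.5  0.7  0.3 -0.1 -2.6  0.7 -2.7  0.9 -1.4]
24 [ 5.72 92.49] [0.0088 0.0008 0.0319] 53.1 [-2.5  2.7  2.   2.5 -0.6  0.7  1.1  0.5 -0.1 -3.2  0.7 -3.3  1.4 -1.9]
[0.54334297 0.31958222 0.03      ]
[0.53021009 0.31755704 0.03      ]
[101.0, 106.0, 108.0, 107.0, 107.0, 106.0, 106.0, 106.0, 103.0, 93.0, 84.0, 92.0, 103.0, 107.0, 107.0, 107.0, 107.0, 107.0, 107.0, 107.0]
[110.0, 110.0, 110.0, 110.0, 110.0, 111.0, 111.0, 111.0, 110.0, 108.0, 107.0, 106.0, 106.0, 105.0, 106.0, 106.0, 106.0, 106.0, 105.0, 105.0]
[[0.6516, 0.2884, 0.0], [0.6481, 0.2798, 0.03], [0.6495, 0.2883, -0.0], [0.646, 0.2797, 0.03], [0.5295, 0.2856, 0.0], [0.5295, 0.277, 0.03], [0.5255, 0.2855, 0.0], [0.5256, 0.2769, 0.03]]
```

```bash
cat > tgt.py <<'E'
from fit import axes
from h import *
import sys
C=np.array([.510,-.2804,.0975]);A=axes(np.radians(5.6),np.radians(19.8))
def tcp(d,x=.001,gx=.006,gy=.0008,gz=.03): return C+A@np.array([x+gx,gy,gz-d])-[0,0,.019]
if __name__=='__main__':
    s=sense();R=s['ee_rot'];t=s['tcp_pos'];print(t)
    for d in(-.01,-.006,0,.005,.009,.012):print(d,tcp(d).round(4),((tcp(d)-t)@R*100).round(2))
E
python3 tgt.py
```

```text
[ 0.49404523 -0.27908134  0.2066281 ]
-0.01 [ 0.503  -0.2803  0.1185] [0.87 0.2  8.81]
-0.006 [ 0.5043 -0.2802  0.1147] [1.   0.2  9.19]
0 [ 0.5064 -0.28    0.1091] [1.2  0.2  9.75]
0.005 [ 0.508  -0.2798  0.1044] [ 1.37  0.2  10.23]
0.009 [ 0.5094 -0.2797  0.1006] [ 1.51  0.2  10.6 ]
0.012 [ 0.5104 -0.2796  0.0978] [ 1.61  0.2  10.88]
```

Emit:
{"name": "step_arm", "arguments": {
  "targets": "0.5 0.2 2 0;0.4 0 2 0;0 0 2 0;0 0 1.5 0;0 0 1 0;0 0 0.3 0;0 0 0 0;0 0 0 0;0 0 0 0"
}}

```text
time_s: 11.62
tcp_pos: [0.5038, -0.2812, 0.1189]
ee_rot: [[0.995, 0.1, 0.002], [0.1, -0.995, -0.001], [0.002, 0.001, -1.0]]
wrist_force: [-0.4, -0.4, -0.6]
gripper_width: 0.159
gripper_force: 30.0
```

Emit:
{"name": "step_arm", "arguments": {
  "targets": "0.03 0 0.1 0;0.03 0 0.1 0;0.03 0 0.1 0;0.03 0 0.1 0;0 0 0 0;0 0 0 0"
}}

```text
time_s: 12.12
tcp_pos: [0.505, -0.2813, 0.1153]
ee_rot: [[0.995, 0.1, 0.002], [0.1, -0.995, -0.001], [0.002, 0.001, -1.0]]
wrist_force: [-0.8, 1.4, 7.0]
gripper_width: 0.158
gripper_force: 30.0
```

Emit:
{"name": "step_arm", "arguments": {
  "targets": "0.03 0 0.1 0;0.03 0 0.1 0;0.03 0 0.1 0;0 0 0 0;0 0 0 0"
}}

```text
time_s: 12.53
tcp_pos: [0.5065, -0.2812, 0.1131]
ee_rot: [[0.995, 0.1, 0.004], [0.1, -0.995, -0.002], [0.004, 0.002, -1.0]]
wrist_force: [-0.8, 2.9, 8.1]
gripper_width: 0.155
gripper_force: 30.0
```

Run:
```python
from h import *
s=sense();print(s['moment'],s['wrist_force'],s['tcp_pos'])
a=cap('scene','s2')[180:270,90:210];b=cap('wrist','w6')[70:280,150:410]
C=np.zeros((600,800,3),np.uint8)
C[:300,:400]=cv2.resize(a,(400,300),interpolation=cv2.INTER_CUBIC)
c=cap('top','t2')[200:320,390:500];C[300:,:275]=cv2.resize(c,(275,300),interpolation=cv2.INTER_CUBIC)
C[:323,400:]=cv2.resize(b,(400,323),interpolation=cv2.INTER_CUBIC)
cv2.imwrite('pics/c2.png',C)
```

```text
[ 0.74902931  0.3694441  -0.12957083] [-0.8059206   2.86262709  8.08579383] [ 0.50653733 -0.28117481  0.1131199 ]
```

View pics/c2.png

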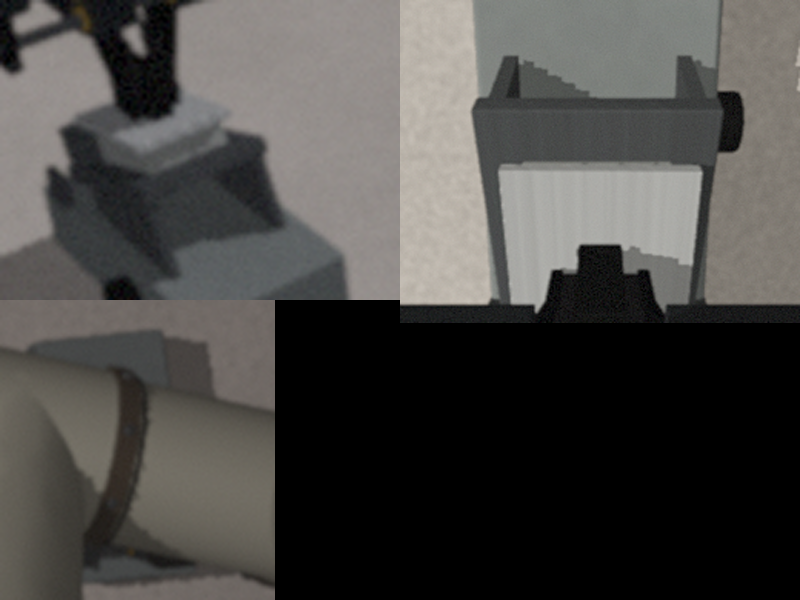

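Run:
```python
import cv2
f=cv2.imread('pics/w6.png')[125:275,180:380]
cv2.imwrite('pics/w6b.png',cv2.resize(f,(800,600),interpolation=cv2.INTER_CUBIC))
```

```text
(no output)
```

View pics/w6b.png

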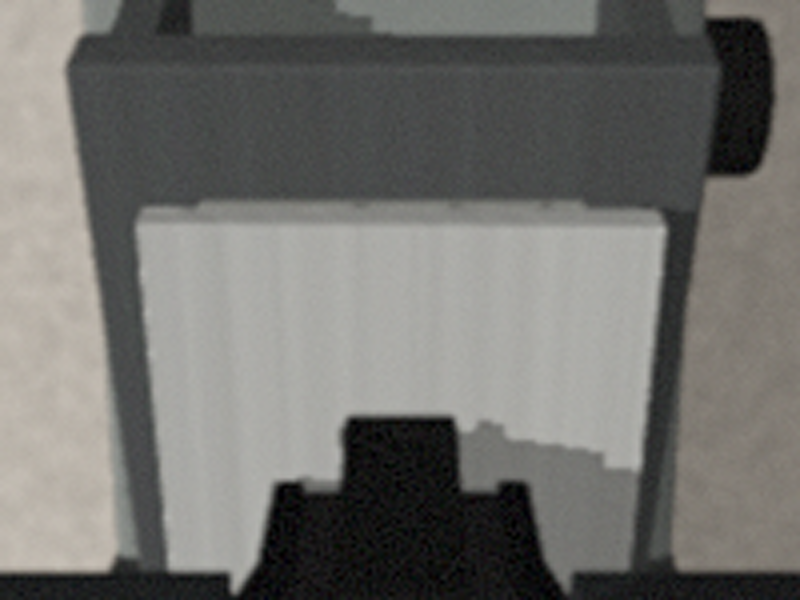

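Emit:
{"name": "step_arm", "arguments": {
  "targets": "0 0 0 0;0 0 0 0"
}}

```text
time_s: 12.85
tcp_pos: [0.5065, -0.2812, 0.1131]
ee_rot: [[0.995, 0.1, 0.004], [0.1, -0.995, -0.002], [0.004, 0.002, -1.0]]
wrist_force: [0.0, 2.9, 7.8]
gripper_width: 0.16
gripper_force: 30.0
```

```bash
cat > fit6.py <<'E'
from fit import *
m=lambda n,x0,y0,s,L:[(n,k,x0+u*s,y0+v*s,1) for k,u,v in L]
O=obs[:6]+m('w5',140,90,.35,[('ul',309,151),('ur',506,151),('ful',255,47),('fur',562,47)])+m('w6',180,125,.25,[('ful',70,66),('fur',718,66)])+m('w3',210,0,.25,[('ful',317,31),('fur',771,38)])
p=go(O);print('pad',p[:3].round(4),np.degrees(p[3:]).round(2),res(p,O).round(1).reshape(-1,2).tolist())
q=go(O+obs[6:]);print('with t0',q[:3].round(4),np.degrees(q[3:]).round(2))
S=[((45,30,5),136,222),((45,-30,5),666,226),((45,30,0),138,207),((45,-30,0),665,212),((20,7,5),343,420),((20,-7,5),458,420)]
def h(w,t=None):
    A=axes(w[3],w[4] if t is None else t);P=lambda x:proj('w6',w[:3]+A@(np.array(x)/1e3))[0]
    r=[P(x)-[180+u/4,125+v/4] for x,u,v in S]
    for sy,u in((30,166),(-30,635)):
        a,b=P((45,sy,5)),P((-20,sy,5));v=125+570/4;c=a[0]+(b[0]-a[0])*(v-a[1])/(b[1]-a[1]);r.append([c-(180+u/4)])
    return np.concatenate(r)
Ap=axes(p[3],p[4]);G=sense()['tcp_pos']+[0,0,.019]
for t in(None,14,16,18,20,22):
    z=least_squares(h,[.5,-.28,.1,.1,.3],args=(None if t is None else np.radians(t),),x_scale=[.01,.01,.01,.1,.1]);w=z.x;th=w[4] if t is None else np.radians(t);A=axes(w[3],th)
    print(t,np.degrees([w[3],th]).round(1),'in pad',((w[:3]-p[:3])@Ap).round(4),'G in slide',((G-w[:3])@A).round(4),(z.fun@z.fun).round(2))
E
python3 fit6.py
```

```text
pad [ 0.5097 -0.2805  0.0978] [ 5.7  19.23] [[-0.6, -0.1], [-0.2, -0.2], [-0.8, 0.4], [0.8, -0.2], [0.3, -0.1], [-0.3, -0.4], [0.2, -0.7], [0.6, -0.8], [-1.2, 0.8], [1.1, 0.7], [-0.6, -0.3], [0.9, -0.3], [-0.6, 0.9], [0.3, 1.4]]
with t0 [ 0.5097 -0.2805  0.0977] [ 5.63 19.06]
None [5.4 8.8] in pad [ 0.0009 -0.0006  0.0091] G in slide [0.0028 0.0002 0.0254] 3.9
14 [ 5.4 14. ] in pad [ 0.0014 -0.0006  0.0068] G in slide [0.0043 0.0002 0.0272] 13.18
16 [ 5.4 16. ] in pad [ 0.0017 -0.0006  0.0059] G in slide [0.0049 0.0002 0.0279] 22.58
18 [ 5.4 18. ] in pad [ 0.0021 -0.0006  0.0051] G in slide [0.0055 0.0002 0.0285] 35.96
20 [ 5.4 20. ] in pad [ 0.0025 -0.0006  0.0043] G in slide [0.0061 0.0002 0.0292] 53.85
22 [ 5.4 22. ] in pad [ 0.0029 -0.0006  0.0034] G in slide [0.0067 0.0002 0.0298] 76.87
```

Run:
```python
from h import *
s=sense();print(s['moment'],s['wrist_force'])
import time
for i in range(5):
    cams.capture('top');s=sense();print(s['moment'].round(3),s['wrist_force'].round(2))
```

```text
[ 0.81043328  0.34404232 -0.11333276] [0.03480591 2.85618221 7.78199316]
[ 0.819  0.315 -0.08 ] [-0.03  2.4   8.02]
[ 0.81   0.31  -0.084] [-0.26  2.74  8.33]
[ 0.841  0.365 -0.034] [0.36 2.93 9.01]
[ 0.811  0.394 -0.1  ] [-0.03  2.9   7.8 ]
[ 0.823  0.349 -0.059] [-0.08  3.01  8.79]
```

Emit:
{"name": "step_arm", "arguments": {
  "targets": "-0.1 0 -0.3 0;0.2 0 -0.07 0;0.2 0 -0.07 0;0 0 0 0;0.1 0 0.28 0;0.04 0 0.1 0;0.04 0 0.1 0;0 0 0 0;0 0 0 0"
}}

```text
time_s: 13.85
tcp_pos: [0.5098, -0.2806, 0.1103]
ee_rot: [[0.995, 0.099, 0.0], [0.099, -0.995, -0.0], [0.0, 0.0, -1.0]]
wrist_force: [-1.2, 0.3, 2.6]
gripper_width: 0.156
gripper_force: 30.0
```

```bash
cat > m.py <<'E'
from h import *
for i in range(3):
    s=sense();F=s['wrist_force'];M=s['moment'];print(M.round(3),F.round(2),'rx',(-(M[1]+.26*F[0])/F[2]).round(4),s['tcp_pos'].round(4));cams.capture('top')
E
python3 m.py
```

```text
[-0.047  0.213  0.015] [-1.24  0.33  2.56] rx 0.0426 [ 0.5098 -0.2806  0.1103]
[-0.074  0.214 -0.017] [-0.99 -0.04  3.33] rx 0.013 [ 0.5098 -0.2805  0.1103]
[-0.109  0.119  0.009] [-1.12 -0.75  3.29] rx 0.0527 [ 0.5098 -0.2805  0.1104]
```

Emit:
{"name": "step_arm", "arguments": {
  "targets": "0.03 0 0.1 0;0.03 0 0.1 0;0.04 0 0.1 0;0.03 0 0.1 0;0 0 0 0;0 0 0 0"
}}

```text
time_s: 14.5
tcp_pos: [0.5111, -0.2804, 0.1065]
ee_rot: [[0.995, 0.099, 0.0], [0.099, -0.995, -0.0], [0.0, 0.0, -1.0]]
wrist_force: [-2.8, -0.8, 5.8]
gripper_width: 0.157
gripper_force: 30.0
```

```bash
python3 m.py
```

```text
[-0.029  0.458  0.042] [-2.79 -0.76  5.8 ] rx 0.0459 [ 0.5111 -0.2804  0.1065]
[-0.021  0.39   0.033] [-2.21 -0.06  5.45] rx 0.0338 [ 0.5111 -0.2804  0.1065]
[-0.015  0.37   0.016] [-1.96 -0.18  5.89] rx 0.0239 [ 0.5111 -0.2804  0.1065]
```

Emit:
{"name": "step_arm", "arguments": {
  "targets": "0.03 0 0.1 0;0.03 0 0.1 0;0.04 0 0.1 0;0 0 0 0;0 0 0 0"
}}

```text
time_s: 15.07
tcp_pos: [0.5121, -0.2804, 0.1038]
ee_rot: [[0.995, 0.099, 0.0], [0.099, -0.995, -0.0], [-0.0, 0.0, -1.0]]
wrist_force: [-3.1, 1.2, 7.9]
gripper_width: 0.16
gripper_force: 30.0
```

```bash
python3 m.py
```

```text
[0.098 0.61  0.021] [-3.07  1.15  7.86] rx 0.0241 [ 0.5121 -0.2804  0.1038]
[0.118 0.605 0.016] [-2.85  0.75  6.67] rx 0.0204 [ 0.512  -0.2804  0.1039]
[0.142 0.587 0.011] [-2.94 -0.34  7.38] rx 0.0239 [ 0.512  -0.2804  0.1039]
```

Emit:
{"name": "step_arm", "arguments": {
  "targets": "0.03 0 0.1 0;0 0 0 0;0 0 0 0"
}}

```text
time_s: 15.47
tcp_pos: [0.5121, -0.2804, 0.103]
ee_rot: [[0.995, 0.099, -0.0], [0.099, -0.995, -0.0], [-0.0, 0.0, -1.0]]
wrist_force: [-4.0, -0.1, 7.3]
gripper_width: 0.158
gripper_force: 30.0
```

Emit:
{"name": "step_arm", "arguments": {
  "targets": "0.03 0 0.1 0;0 0 0 0;0 0 0 0"
}}

```text
time_s: 15.72
tcp_pos: [0.512, -0.2804, 0.1021]
ee_rot: [[0.995, 0.099, -0.001], [0.099, -0.995, -0.0], [-0.001, 0.0, -1.0]]
wrist_force: [-4.1, 1.6, 9.3]
gripper_width: 0.158
gripper_force: 30.0
```

Emit:
{"name": "step_arm", "arguments": {
  "targets": "0.03 0 0.1 0;0 0 0 0;0 0 0 0"
}}

```text
time_s: 15.97
tcp_pos: [0.5119, -0.2803, 0.101]
ee_rot: [[0.995, 0.099, -0.002], [0.099, -0.995, -0.0], [-0.002, 0.0, -1.0]]
wrist_force: [-5.9, 0.6, 8.5]
gripper_width: 0.16
gripper_force: 30.0
```

Emit:
{"name": "step_arm", "arguments": {
  "targets": "0.03 0 0.1 0;0 0 0 0;0 0 0 0"
}}

```text
time_s: 16.22
tcp_pos: [0.5118, -0.2804, 0.0999]
ee_rot: [[0.995, 0.099, -0.003], [0.099, -0.995, -0.0], [-0.003, -0.0, -1.0]]
wrist_force: [-4.9, -0.0, 8.7]
gripper_width: 0.157
gripper_force: 30.0
```

```bash
python3 m.py
```

```text
[-0.063  1.429 -0.017] [-4.9  -0.01  8.71] rx -0.0177 [ 0.5118 -0.2804  0.0999]
[-0.035  1.422  0.022] [-5.73 -0.13  9.85] rx 0.007 [ 0.5117 -0.2804  0.0999]
[ 0.005  1.416 -0.034] [-6.34 -0.04  9.19] rx 0.0254 [ 0.5117 -0.2803  0.0999]
```

Emit:
{"name": "step_arm", "arguments": {
  "targets": "0 0 0.1 0;0 0 0 0;0 0 0 0"
}}

```text
time_s: 16.62
tcp_pos: [0.5116, -0.2803, 0.0991]
ee_rot: [[0.995, 0.099, -0.003], [0.099, -0.995, -0.0], [-0.003, -0.0, -1.0]]
wrist_force: [-6.4, -0.0, 10.1]
gripper_width: 0.156
gripper_force: 30.0
```

Emit:
{"name": "step_arm", "arguments": {
  "targets": "0 0 0.1 0;0 0 0 0;0 0 0 0"
}}

```text
time_s: 16.87
tcp_pos: [0.5117, -0.2804, 0.099]
ee_rot: [[0.995, 0.099, -0.003], [0.099, -0.995, -0.0], [-0.003, 0.0, -1.0]]
wrist_force: [-8.5, 1.3, 14.7]
gripper_width: 0.161
gripper_force: 30.0
```

```bash
python3 m.py
```

```text
[ 0.374  1.962 -0.022] [-8.49  1.33 14.7 ] rx 0.0166 [ 0.5117 -0.2804  0.099 ]
[ 0.42   1.962 -0.013] [-8.04  1.39 14.41] rx 0.0089 [ 0.5117 -0.2804  0.099 ]
[0.381 1.951 0.018] [-7.6   0.46 13.79] rx 0.0018 [ 0.5117 -0.2804  0.099 ]
```

Emit:
{"name": "step_arm", "arguments": {
  "targets": "-0.04 0 -0.1 0;-0.04 0 -0.1 0;-0.04 0 -0.1 0;-0.04 0 -0.1 0;-0.04 0 -0.1 0;0 0 0 0;0 0 0 0;0 0 0 0"
}}

```text
time_s: 17.68
tcp_pos: [0.5105, -0.2805, 0.1023]
ee_rot: [[0.995, 0.099, -0.001], [0.099, -0.995, -0.0], [-0.001, -0.0, -1.0]]
wrist_force: [-2.9, -0.8, 4.9]
gripper_width: 0.157
gripper_force: 30.0
```

```bash
python3 m.py
python3 - <<'E'
from h import *
f=cap('wrist','w7')[125:275,180:380]
cv2.imwrite('pics/w7b.png',cv2.resize(f,(800,600),interpolation=cv2.INTER_CUBIC))
E
```

```text
[-0.198  0.691  0.069] [-2.88 -0.8   4.88] rx 0.0118 [ 0.5105 -0.2805  0.1023]
[-0.239  0.693 -0.022] [-3.05 -0.58  5.88] rx 0.0169 [ 0.5105 -0.2805  0.1022]
[-0.253  0.681 -0.01 ] [-3.31 -0.16  4.37] rx 0.0414 [ 0.5105 -0.2804  0.1022]
```

View pics/w7b.png

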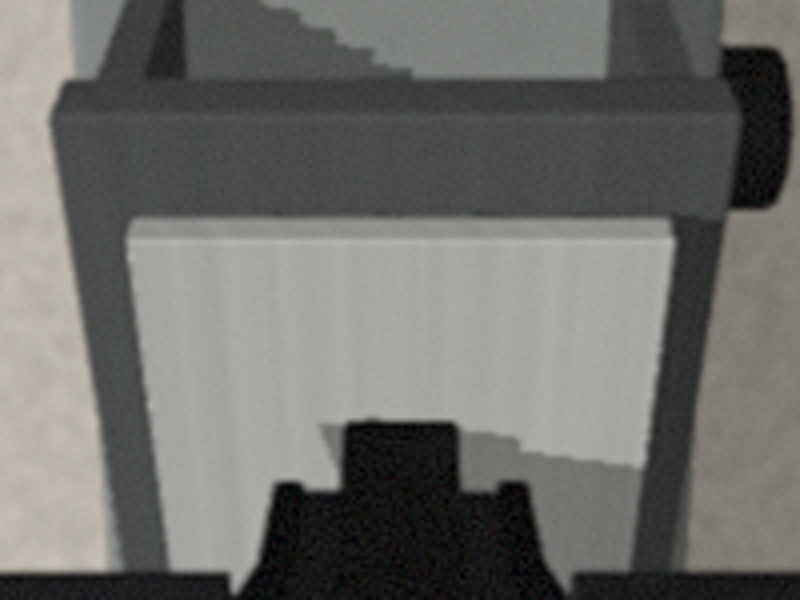

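```bash
cat > fit7.py <<'E'
from fit import *
p=np.array([.5097,-.2805,.0978,np.radians(5.7),np.radians(19.2)]);Ap=axes(p[3],p[4])
print('frame pred',((proj('w7',np.array([p[:3]+Ap@(np.array(c[k])/1e3) for k in('ful','fur')]))-[180,125])*4).round(1).tolist(),'obs 52,116 740,120')
S=[((45,30,5),128,238),((45,-30,5),674,240),((45,30,0),133,218),((45,-30,0),669,217),((20,7,5),343,424),((20,-7,5),458,424)]
G=sense()['tcp_pos']+[0,0,.019]
def h(w,t,z):
    A=axes(w[3],w[4]);P=lambda x:proj('w7',w[:3]+A@(np.array(x)/1e3))[0]
    r=[P(x)-[180+u/4,125+v/4] for x,u,v in S]
    for sy,u in((30,170),(-30,632)):
        a,b=P((45,sy,5)),P((-20,sy,5));v=125+570/4;cc=a[0]+(b[0]-a[0])*(v-a[1])/(b[1]-a[1]);r.append([cc-(180+u/4)])
    if t is not None:r.append([(w[4]-np.radians(t))/.002])
    if z is not None:r.append([(((w[:3]-p[:3])@Ap)[2]-z)/.0005])
    return np.concatenate(r)
for t,z in((None,None),(14,None),(17,None),(19.2,None),(21,None),(None,-.008),(19.2,-.008),(19.2,-.006)):
    q=least_squares(h,[.5,-.28,.09,.1,.3],args=(t,z),x_scale=[.01,.01,.01,.1,.1]);w=q.x;A=axes(w[3],w[4])
    print(t,z,np.degrees(w[3:]).round(1),'in pad',((w[:3]-p[:3])@Ap).round(4),'G in slide',((G-w[:3])@A).round(4),(q.fun@q.fun).round(1))
E
python3 fit7.py
```

```text
frame pred [[51.1, 113.1], [742.5, 112.8]] obs 52,116 740,120
None None [ 5.7 15.4] in pad [ 0.0017 -0.0004 -0.0041] G in slide [0.005  0.0004 0.0263] 2.3
14 None [ 5.7 14. ] in pad [ 0.0015 -0.0004 -0.0035] G in slide [0.0047 0.0004 0.0259] 3.1
17 None [ 5.7 17. ] in pad [ 0.002  -0.0004 -0.0047] G in slide [0.0055 0.0004 0.0268] 3.5
19.2 None [ 5.7 19.2] in pad [ 0.0025 -0.0004 -0.0056] G in slide [0.006  0.0004 0.0275] 9.1
21 None [ 5.7 21. ] in pad [ 0.0029 -0.0004 -0.0063] G in slide [0.0065 0.0004 0.028 ] 17.7
None -0.008 [ 5.7 18.1] in pad [ 0.0009 -0.0004 -0.0072] G in slide [0.0071 0.0004 0.0292] 15.0
19.2 -0.008 [ 5.7 19.2] in pad [ 0.0013 -0.0004 -0.0073] G in slide [0.0072 0.0004 0.0292] 15.8
19.2 -0.006 [ 5.7 19.2] in pad [ 0.0023 -0.0004 -0.0059] G in slide [0.0062 0.0004 0.0277] 9.3
```

Emit:
{"name": "step_arm", "arguments": {
  "targets": "-0.08 0 -0.1 0;-0.06 0 -0.05 0;0 0 0 0;0 0 0 0;0 0 0 0;0 0 0 0;0 0 0 0;0 0 0 0"
}}

```text
time_s: 18.55
tcp_pos: [0.51, -0.2805, 0.1037]
ee_rot: [[0.995, 0.099, 0.0], [0.099, -0.995, -0.0], [0.0, 0.0, -1.0]]
wrist_force: [-1.5, -1.4, 5.0]
gripper_width: 0.16
gripper_force: 30.0
```

```bash
python3 m.py
```

```text
[-0.264  0.3   -0.051] [-1.53 -1.41  4.99] rx 0.0199 [ 0.51   -0.2805  0.1037]
[-0.317  0.22  -0.03 ] [-1.21 -0.8   4.84] rx 0.0194 [ 0.51   -0.2805  0.1037]
[-0.335  0.237 -0.033] [-1.01 -1.01  4.77] rx 0.0054 [ 0.51   -0.2805  0.1037]
```

```bash
python3 -c "
from station import r
print(r.finish_job())"
```

```text
the job is handed in; nothing more can be done
None
```

I handed the job in with the slide still gripped and, as best I can tell, lying flush on the pad. By force and travel from its stop, the pad is pressed in about 7 mm of 12. From the camera the slide sits about 1–2.5 mm up-slope of the ledge and less than 1 mm off centre across. I judged flushness from the force jump at the stop and the centre of pressure, because the camera's tilt fit read a few degrees low. The frame did not visibly move, I touched nothing else on the bench, and the result was not reported back.

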